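# Find the socket for the micromanipulator's hold-down nut

### The job

The hold-down nut of the near micromanipulator stand is to be tightened, but nobody knows its size. First clear the white-capped bottle away from beside the nut and stand it upright in the white spill tray, then try the sockets on the nut until you find the one that fits; stand every socket that does not fit upright on the blue mat again. Finish while still holding the right socket in the gripper, pushed fully down over the nut to the floor of its seat, with nothing tipped over and everything else left in its place.

Things in the scene. Friction and masses are not known exactly. Their poses are not given: they have to be found in the camera images.
- stand: Near micromanipulator stand, fixed: grey steel foot plate 130 x 240 x 12 mm (x, y, z) with a white micromanipulator (chrome drums, 121 mm high above the bench) on its +y end, from y = +44 to +120 mm, drum reaching to x = -54 mm, pipette holder to x = +104 mm. Origin: centre of the plate's underside. The hold-down nut stands on its -y end.
- holddown (a point): Point on the near stand's foot plate under its hold-down nut (top of the plate, 12 mm above the bench, 80 mm from the plate's centre towards its own -y).
- nut_a: Fixed hex nut, one of three: 16, 19 and 24 mm across flats, not known which is where; the job's is at holddown. It stands in a round counterbored seat (floor 3 mm above the origin, rim 10 mm) that admits only its own socket: a bigger one stops on the rim, a smaller one on the nut. Origin: under the seat, on the axis. Hex 3 to 18 mm high, stud to 24 mm. Two flats face its own +-x.
- nut_b: Fixed hex nut, one of three: 16, 19 and 24 mm across flats, not known which is where; the job's is at holddown. It stands in a round counterbored seat (floor 3 mm above the origin, rim 10 mm) that admits only its own socket: a bigger one stops on the rim, a smaller one on the nut. Origin: under the seat, on the axis. Hex 3 to 18 mm high, stud to 24 mm. Two flats face its own +-x.
- nut_c: Fixed hex nut, one of three: 16, 19 and 24 mm across flats, not known which is where; the job's is at holddown. It stands in a round counterbored seat (floor 3 mm above the origin, rim 10 mm) that admits only its own socket: a bigger one stops on the rim, a smaller one on the nut. Origin: under the seat, on the axis. Hex 3 to 18 mm high, stud to 24 mm. Two flats face its own +-x.
- socket_16: Hex socket for a 16 mm nut (opening 17.4 mm across flats, 30 mm deep), steel, 26 mm outside, with a finger-turn adapter fixed on top; yellow grip and band. Loose, 0.2 kg, stands mouth down, 78 mm tall. Origin: centre of the mouth. Up to 44 mm steel socket, then a 12.7 mm square neck, round grip 26 mm in diameter from 52 to 78 mm (take it there). Two flats of the hex hole face its own +-x.
- socket_19: Hex socket for a 19 mm nut (opening 20.4 mm across flats, 30 mm deep), steel, 31 mm outside, with a finger-turn adapter fixed on top; green grip and band. Loose, 0.2 kg, stands mouth down, 78 mm tall. Origin: centre of the mouth. Up to 44 mm steel socket, then a 12.7 mm square neck, round grip 26 mm in diameter from 52 to 78 mm (take it there). Two flats of the hex hole face its own +-x.
- socket_24: Hex socket for a 24 mm nut (opening 25.4 mm across flats, 30 mm deep), steel, 37 mm outside, with a finger-turn adapter fixed on top; red grip and band. Loose, 0.2 kg, stands mouth down, 78 mm tall. Origin: centre of the mouth. Up to 44 mm steel socket, then a 12.7 mm square neck, round grip 26 mm in diameter from 52 to 78 mm (take it there). Two flats of the hex hole face its own +-x.
- mat: Blue tool mat, fixed, 110 x 225 x 4 mm (x, y, z), flat; the sockets stand in a row along its y axis, 75 mm apart, the middle one near its centre. Origin: centre of its underside.
- bottle: Amber bottle with a WHITE cap, closed, 0.2 kg, standing on the near stand's foot plate between the nut and the micromanipulator, in the way of the gripper at the nut. Body 48 mm in diameter up to 96 mm, shoulder, cap 28 mm in diameter, 122 mm tall in all. Origin: centre of its underside.
- tray: White spill tray, fixed, 130 x 180 x 20 mm (x, y, z) outside, walls 4 mm, inner floor 4 mm above its underside. Origin: centre of its underside. A second bottle stands at its +y end; there is room for the bottle around 45 mm towards its own -y.
- tray_bottle: A bottle of the same shape and size with a BLACK cap, loose, standing in the tray about 45 mm towards the tray's +y. Leave it. Origin: centre of its underside.
- screwdriver: Bystander, loose screwdriver lying on the bench. Leave it.
- objective: Bystander, loose brass microscope objective, 26 mm in diameter, 45 mm high, standing on the bench. Leave it.
- mouse: Bystander, loose black computer mouse. Leave it.
- petri: Bystander, small loose glass dish 60 mm in diameter, 16 mm high. Leave it.
- battery: Bystander, loose dark battery pack 90 x 50 x 14 mm with an orange end. Leave it.

How it is judged:
On the way, in this order (a step that is already met when the one before it is completed fails the run):
1. the white-capped bottle stands upright in the spill tray, let go (x of bottle in the frame of tray between -0.05 and 0.05 m and y of bottle in the frame of tray between -0.075 and 0.075 m and z of bottle in the frame of tray below 0.008 m and angle between bottle's own z axis and vertical below 0.1 rad and contact force between each of the arm, the fingers and bottle below 0.1 N and linear speed of bottle below 0.02 m/s), for 0.2 s.
2. the socket that fits the near stand's nut is held and fully down over it (((horizontal distance between socket_16 and holddown below 0.003 m and z of socket_16 in the frame of holddown below 0.0055 m and angle between socket_16's own z axis and vertical below 0.08 rad and contact force between the fingers and socket_16 above 3 N) or (horizontal distance between socket_19 and holddown below 0.003 m and z of socket_19 in the frame of holddown below 0.0055 m and angle between socket_19's own z axis and vertical below 0.08 rad and contact force between the fingers and socket_19 above 3 N) or (horizontal distance between socket_24 and holddown below 0.003 m and z of socket_24 in the frame of holddown below 0.0055 m and angle between socket_24's own z axis and vertical below 0.08 rad and contact force between the fingers and socket_24 above 3 N))), for 0.2 s.
At the end, for the whole second after the job is handed in: Right socket gripped (over 3 N), mouth within 2.5 mm of the seat floor, 3 mm of the nut's axis, upright to 0.08 rad. Other sockets upright (0.1 rad) on the mat, released. White-capped bottle upright (0.1 rad) on the tray floor, within 50 mm (x), 75 mm (y) of its centre, untouched (all of step 1 and ((horizontal distance between socket_16 and holddown below 0.003 m and z of socket_16 in the frame of holddown below 0.0055 m and angle between socket_16's own z axis and vertical below 0.08 rad and contact force between the fingers and socket_16 above 3 N) or (horizontal distance between socket_19 and holddown below 0.003 m and z of socket_19 in the frame of holddown below 0.0055 m and angle between socket_19's own z axis and vertical below 0.08 rad and contact force between the fingers and socket_19 above 3 N) or (horizontal distance between socket_24 and holddown below 0.003 m and z of socket_24 in the frame of holddown below 0.0055 m and angle between socket_24's own z axis and vertical below 0.08 rad and contact force between the fingers and socket_24 above 3 N)) and ((horizontal distance between socket_16 and holddown below 0.003 m and z of socket_16 in the frame of holddown below 0.0055 m and angle between socket_16's own z axis and vertical below 0.08 rad and contact force between the fingers and socket_16 above 3 N) or (x of socket_16 in the frame of mat between -0.055 and 0.055 m and y of socket_16 in the frame of mat between -0.1125 and 0.1125 m and z of socket_16 in the frame of mat below 0.007 m and angle between socket_16's own z axis and vertical below 0.1 rad and contact force between the fingers and socket_16 below 0.5 N)) and ((horizontal distance between socket_19 and holddown below 0.003 m and z of socket_19 in the frame of holddown below 0.0055 m and angle between socket_19's own z axis and vertical below 0.08 rad and contact force between the fingers and socket_19 above 3 N) or (x of socket_19 in the frame of mat between -0.055 and 0.055 m and y of socket_19 in the frame of mat between -0.1125 and 0.1125 m and z of socket_19 in the frame of mat below 0.007 m and angle between socket_19's own z axis and vertical below 0.1 rad and contact force between the fingers and socket_19 below 0.5 N)) and ((horizontal distance between socket_24 and holddown below 0.003 m and z of socket_24 in the frame of holddown below 0.0055 m and angle between socket_24's own z axis and vertical below 0.08 rad and contact force between the fingers and socket_24 above 3 N) or (x of socket_24 in the frame of mat between -0.055 and 0.055 m and y of socket_24 in the frame of mat between -0.1125 and 0.1125 m and z of socket_24 in the frame of mat below 0.007 m and angle between socket_24's own z axis and vertical below 0.1 rad and contact force between the fingers and socket_24 below 0.5 N))); the arm keeps its last pose, push and grip.
It fails at once if a bystander (second bottle, screwdriver, objective, mouse, dish, battery pack) is moved more than 25 mm (distance of any of tray_bottle, screwdriver, objective, mouse, petri, battery from where it was at the start of the episode above 0.025 m).
It fails at once if a socket is tipped over (angle between any of socket_16, socket_19, socket_24's own z axis and vertical above 0.6 rad).
It fails at once if a bottle is tipped (angle between any of bottle, tray_bottle's own z axis and vertical above 0.5 rad).
It also fails if it takes over 72 s, if anything falls off the work surface, if the arm or the gripper's body presses on something with over 40 N, if the wrist force passes 120 N, or if a joint passes its speed limit or range.

### The arm

A 6-joint arm with a two-finger parallel gripper is mounted at the origin on the work surface. World frame = base frame: x ahead of the robot, y to its left, z up, the work surface at z = 0. Lengths are in m, angles in rad, forces in N, time in s.
With the tool pointing down it reaches from about 0.325 to 0.9 m from the base axis. Payload 6.1 kg.
Tool frame: the origin (TCP) lies at the very end of the fingers, on their centre line; the grasp point (between the pads) lies behind it (robot.pinch_z is the z of the grasp point in the tool frame, in m); z points along the fingers, y is the line along which they close (so a half turn about z gives the same grasp; the last joint's range is limited). The gripper opens to 87 mm and grips with 3 to 60 N. Pads are 19 mm wide; open, the fingers measure 117 mm over their backs; the gripper's body (75 mm by 190 mm) begins 51 mm behind the grasp point.
Start: joints at [-1.269, 0.22, 1.526, -0, 1.395, -0.126], TCP at [0.259, -0.569, 0.223] pointing down, gripper open.
Joint ranges: [-2.98, 2.98], [-0.91, 2.08], [0.09, 2.57], [-1.24, 4.39], [0.2, 2.65], [-2.68, 2.68]. Speed limits (rad/s): [2.57, 2.57, 3.01, 3.14, 3.14, 3.14].

### API

Orientations are given as a unit quaternion [x, y, z, w].
In Python, from cell import robot gives the robot as it stands. The module is installed in compiled form; this text tells all that it offers.
- The arm moves only by the tool move_arm, never from a script. Its argument "series" is text: rows parted by semicolons, each of 5 numbers parted by spaces: the shift along the tool's x, y, z in units of 100 cm (1.0 is 100 cm), then the turn about the tool's z in units of 60 degrees (1.0 is 60 degrees), then the closure, from -1 (fully open) to 1 (shut). In form: x y z turn gripper; .... A call has 1 to 12 rows; each row shifts and turns the commanded pose from where the row before left it, along the tool's axes as they then stand; what a row does not reach is not made up. A row lasts 1/10 s, in which the tool goes at most 50 mm and 8.59 degrees, less where a joint would pass 70% of its speed; a pose out of reach is approached as far as the arm can. A call with a number of a shift or a turn outside -1 to 1 is refused whole. A call with a gripper value outside its range is refused whole. The fingers move at their own pace and stop on an object; "force" is the grip in N (left out, the last holds). Time passes only in rows, so rows that do not move let the fingers close. It gives the time, the measured TCP pose, the force, the opening and the grip force at its end, in the units of the state.
- robot.read_state(): the state, without advancing time (a new reading comes with each control period).
- robot.grab_frame(name): name is "scene" or "side" or "wrist"; returns a dict with "img" (420x560x3 uint8, red, green, blue), "K" (3x3 intrinsics, pixels), "xyz" and "orientation" of the camera in the world. Camera axes: x right, y down, z forward; pixel columns grow to the right and rows downward; lengths in m; the calibration is good to about 2 mm. A picture is of the moment at which its call begins. There is no depth.
- robot.job_done(): hands the job in; it is judged then, once.
Trained networks look in a picture, given as the dict that the camera call returned (one of the last four; its "shot" number tells which), for a name from the list of things; names that differ only in an ending like _2 or _b are one class to them, and where a whole thing is asked for, a point or a joint stands for the part that bears it (a point fixed in the world has none). Each returns a list of dicts, best first, with "conf" (0 to 1); they miss things now and then, are a little off and sometimes report something else, mostly with a low value. They report only what shows in the picture. A call takes as long as a camera call.
- robot.spot_in(picture, thing): "at" ([column, row] in pixels, amid what is visible of it).
- robot.masks_of(picture, thing): "pixels" (420x560 bool, what is visible of it) and "at" ([column, row] in pixels, amid what is visible of it).
- robot.landmark_of(picture, thing): "at" ([column, row] in pixels: a listed point, or the origin of a listed thing).
The state is a dict: "t": time; "q": joint angles; "joint_velocities": joint speeds; "joint_efforts": joint torques, N m; "position": TCP position; "orientation": TCP orientation; "wrist_force": force on the tool from outside, world axes, zero at the start; "ft_torque": the same for the moment, N m; "width": opening from 0.0 (shut) to 1.0 (fully open); "grip_force": force on a finger pad.
Only numpy, scipy, OpenCV 4.12 (cv2) and the standard library are available. Lean on these libraries where they do the work, as an engineer would, in place of code of your own. Each camera call takes 0.05 s, during which the arm holds its last target. There are 200 camera calls.

## Working session

There is one attempt and no reset: what is moved stays moved. The work goes in short steps, Python scripts to look and compute and a tool call to move; the robot and the scene stay as the last step left them, time stands still between calls to the robot, and variables do not carry over. Pictures are saved under pics/ and viewed, at most 10 in all, crops included, and the job is handed in when it is done.

Besides the shell and the picture viewer there is one more tool, called after "Request:" in YAML: its name, and indented under it one key for each argument. move_arm: Moves the arm, as the interface text tells. Shifts and turns lie within -1 to 1; 1 stands for 100 cm of shift or 60 degrees of turn. Its arguments: {"type":"object","properties":{"series":{"type":"string"},"force":{"type":"number"}},"required":["series"]}

```bash
mkdir -p pics; cat > h.py <<'E'
import numpy as np, cv2
from scipy.spatial.transform import Rotation as R
from cell import robot
def ray(p,uv):
    d=np.linalg.solve(p['K'],[uv[0],uv[1],1.]); return np.array(p['xyz']),R.from_quat(p['orientation']).as_matrix()@d
def onz(p,uv,z):
    o,d=ray(p,uv); return o+d*(z-o[2])/d[2]
def proj(p,X):
    c=R.from_quat(p['orientation']).as_matrix().T@(np.array(X)-p['xyz']); u=p['K']@c; return u[:2]/u[2]
def tri(a,b):
    A=np.zeros((3,3));B=np.zeros(3)
    for p,uv in(a,b):
        o,d=ray(p,uv);d/=np.linalg.norm(d);M=np.eye(3)-np.outer(d,d);A+=M;B+=M@o
    return np.linalg.solve(A,B)
def save(p,n): cv2.imwrite(f'pics/{n}.png',p['img'][:,:,::-1])
E
python3 - <<'E'
from h import *
np.set_printoptions(precision=4,suppress=True)
s=robot.read_state();print(s['position'],s['orientation'],robot.pinch_z,s['wrist_force'])
P={n:robot.grab_frame(n) for n in('scene','side','wrist')}
save({'img':np.hstack([cv2.resize(P['scene']['img'],(560,420))])},'scene0');save(P['side'],'side0');save(P['wrist'],'wrist0')
Z=dict(stand=0,holddown=.012,socket_16=.004,socket_19=.004,socket_24=.004,mat=0,bottle=.012,tray=0,tray_bottle=.004,nut_a=.012)
for n in P: print(n,P[n]['xyz'])
for t,z in Z.items():
    for n in P:
        for d in robot.landmark_of(P[n],t)[:3]:
            if d['conf']>.3: print(t,n,round(d['conf'],2),np.array(d['at']),onz(P[n],d['at'],z))
E
```

```text
[ 0.2591 -0.5681  0.2214] [ 0.9772  0.2122 -0.0001 -0.0009] -0.0187 [-0.2866  0.7766 -0.1525]
scene [1.5388 0.1425 0.6681]
side [0.5162 0.7581 0.8921]
wrist [ 0.3361 -0.5339  0.3825]
stand scene 0.66 [112.6 229.8] [ 0.5178 -0.3705  0.    ]
stand side 0.82 [278.8 254. ] [0.5367 0.1001 0.    ]
holddown scene 0.59 [270.5 237.4] [0.5318 0.0213 0.012 ]
holddown side 0.57 [285.5 228.8] [0.5225 0.0351 0.012 ]
socket_16 scene 0.93 [168.2 236.2] [ 0.5386 -0.224   0.004 ]
socket_16 scene 0.82 [109.7 228.4] [ 0.5183 -0.3769  0.004 ]
socket_16 scene 0.55 [136.9 233.2] [ 0.533  -0.3031  0.004 ]
socket_16 side 0.68 [283.7 155.8] [ 0.5315 -0.2295  0.004 ]
socket_16 side 0.67 [289.6 121.1] [ 0.517  -0.3815  0.004 ]
socket_16 side 0.55 [282.6 139.8] [ 0.5359 -0.2966  0.004 ]
socket_19 scene 0.93 [168.2 236.2] [ 0.5386 -0.224   0.004 ]
socket_19 scene 0.82 [109.7 228.4] [ 0.5183 -0.3769  0.004 ]
socket_19 scene 0.55 [136.9 233.2] [ 0.533  -0.3031  0.004 ]
socket_19 side 0.68 [283.7 155.8] [ 0.5315 -0.2295  0.004 ]
socket_19 side 0.67 [289.6 121.1] [ 0.517  -0.3815  0.004 ]
socket_19 side 0.55 [282.6 1
[... 639 characters left out ...]
7 240.6] [0.533  0.0706 0.012 ]
tray scene 0.78 [422.8 235.8] [0.4702 0.3814 0.    ]
tray side 0.76 [304.3 375.9] [0.4812 0.3851 0.    ]
tray side 0.66 [342.7 270.3] [0.3934 0.1419 0.    ]
tray_bottle scene 0.76 [446.4 240.8] [0.4932 0.4319 0.004 ]
tray_bottle scene 0.38 [195.1 298.2] [ 0.7572 -0.105   0.004 ]
tray_bottle side 0.62 [301.2 395.2] [0.4874 0.4233 0.004 ]
nut_a scene 0.74 [389.9 301.7] [0.7386 0.2801 0.012 ]
nut_a scene 0.63 [192.9 296.3] [ 0.7613 -0.1078  0.012 ]
nut_a scene 0.61 [ 82.5 278.6] [ 0.7281 -0.3516  0.012 ]
nut_a side 0.84 [181.4 320.4] [0.73   0.2802 0.012 ]
nut_a side 0.54 [190.5 186.1] [ 0.7674 -0.1008  0.012 ]
nut_a side 0.39 [286.1 223.6] [0.5213 0.019  0.012 ]
```

View pics/scene0.png

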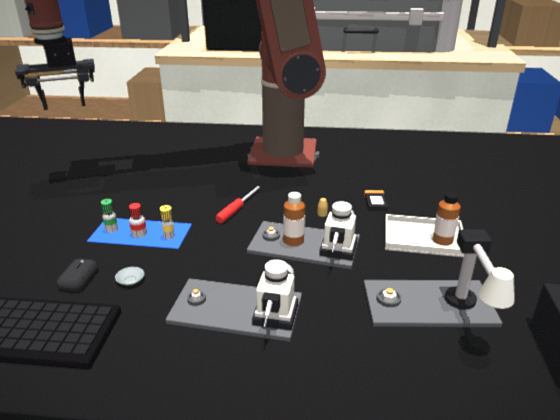

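View pics/side0.png

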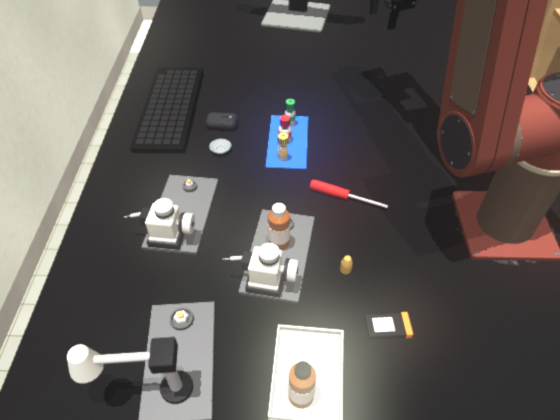

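The scene picture shows the sockets from left to right as green (109,217), red (137,222) and yellow (167,225). The near stand has its nut at (270,233), the white-capped bottle at (293,222), and the objective at (322,207). The side view agrees. I'll turn the tool to yaw 90° and go over the mat.

Request:
move_arm:
  series: "0 0 0 -0.1365 -1;0 0 0 -0.1365 -1;0 0 0 -0.1365 -1;0 0 0 -0.1365 -1;0 0 0 -0.1365 -1;0 0 0 -0.1365 -1;0 0 0 -0.1365 -1;0 0 0 -0.1365 -1"

```text
t: 2.45
position: [0.2593, -0.5687, 0.2225]
orientation: [0.705, 0.709, 0.0, 0.0]
wrist_force: [-0.0, 0.9, -0.3]
width: 0.999
grip_force: 0.0
```

Request:
move_arm:
  series: "0.026 0.034 0 0 -1;0.026 0.034 0 0 -1;0.026 0.034 0 0 -1;0.026 0.034 0 0 -1;0.026 0.034 0 0 -1;0.026 0.034 0 0 -1;0.026 0.034 0 0 -1;0.026 0.034 0 0 -1;0 0 0 0 -1"

```text
t: 3.35
position: [0.5349, -0.3566, 0.2225]
orientation: [0.705, 0.709, 0.001, 0.0]
wrist_force: [0.4, -0.6, 0.8]
width: 1.0
grip_force: 0.0
```

```bash
cat >> h.py <<'E'
np.set_printoptions(precision=4,suppress=True)
def st():
    s=robot.read_state();M=R.from_quat(s['orientation']).as_matrix()
    print('t',round(s['t'],2),'tcp',np.array(s['position']),'yaw',round(np.degrees(np.arctan2(M[1,0],M[0,0])),2),'tilt',M[2].round(3),'F',np.array(s['wrist_force']).round(1),'w',round(s['width'],3),'g',round(s['grip_force'],1)); return s,M
E
python3 - <<'E'
from h import *
st()
p=robot.grab_frame('wrist');save(p,'w1');print(p['xyz'],R.from_quat(p['orientation']).as_matrix())
for t in('socket_16','mat'):
    for d in robot.landmark_of(p,t)[:3]: print(t,d['conf'],np.array(d['at']),onz(p,d['at'],.004))
E
```

```text
t 3.35 tcp [ 0.5349 -0.3566  0.2225] yaw 90.34 tilt [ 0.001  0.002 -1.   ] F [ 0.4 -0.6  0.8] w 1.0 g 0.0
[ 0.534  -0.2728  0.3836] [[ 1.      0.0056  0.0042]
 [ 0.0066 -0.9529 -0.3032]
 [ 0.0023  0.3032 -0.9529]]
socket_16 0.89 [272.9 126.2] [ 0.5273 -0.2981  0.004 ]
socket_16 0.82 [278.9  52.9] [ 0.5334 -0.2259  0.004 ]
socket_16 0.59 [262.  192.5] [ 0.5149 -0.3718  0.004 ]
mat 0.92 [267.3 125.4] [ 0.5213 -0.2973  0.004 ]
mat 0.56 [276.4 129.4] [ 0.5311 -0.3014  0.004 ]
```

View pics/w1.png

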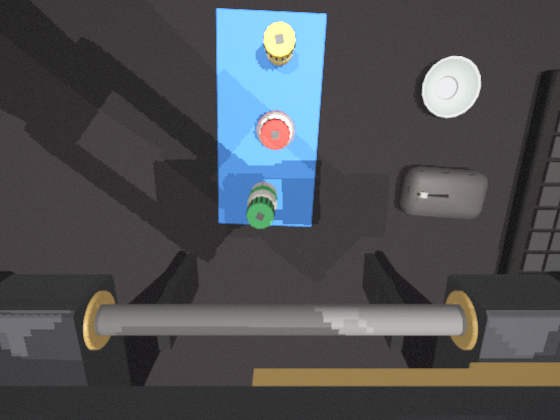

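The wrist view shows the mat with the grip tops at yellow (279,39), red (275,133) and green (260,214), which matches the networks. Next I'll look at the bottle and the nut.

Request:
move_arm:
  series: "0.045 0 0 0 -1;0.045 0 0 0 -1;0.045 0 0 0 -1;0.045 0 0 0 -1;0.045 0 0 0 -1;0.045 0 0 0 -1;0.04 0 0 0 -1;0 0 0 0 -1"

```text
t: 4.3
position: [0.5303, -0.0478, 0.2228]
orientation: [0.706, 0.708, 0.001, -0.0]
wrist_force: [0.0, -0.7, 0.9]
width: 0.998
grip_force: 0.0
```

```bash
python3 - <<'E'
from h import *
st()
p=robot.grab_frame('wrist');save(p,'w2')
q=robot.grab_frame('side');r=robot.grab_frame('scene')
for t,z in(('bottle',.012),('holddown',.012),('stand',0),('nut_a',.012)):
  for n,c in(('w',p),('side',q),('scene',r)):
    for d in robot.landmark_of(c,t)[:2]: print(t,n,round(d['conf'],2),np.array(d['at']),onz(c,d['at'],z))
E
```

```text
t 4.3 tcp [ 0.5303 -0.0478  0.2228] yaw 90.17 tilt [ 0.001  0.    -1.   ] F [ 0.  -0.7  0.9] w 0.998 g 0.0
bottle w 0.57 [288.8  61.5] [0.5388 0.0742 0.012 ]
bottle side 0.86 [278.3 242.2] [0.5384 0.0754 0.012 ]
bottle side 0.43 [299.4 396.9] [0.4909 0.4295 0.012 ]
bottle scene 0.72 [421.  234.9] [0.4858 0.3734 0.012 ]
bottle scene 0.66 [294.2 242.5] [0.5479 0.0783 0.012 ]
holddown side 0.75 [285.2 225.6] [0.5233 0.0253 0.012 ]
holddown side 0.31 [282.1 158.2] [ 0.5355 -0.2109  0.012 ]
holddown scene 0.73 [139.9 232.4] [ 0.541  -0.2917  0.012 ]
holddown scene 0.7 [269.6 238.2] [0.5355 0.0196 0.012 ]
stand side 0.61 [280.8 253.1] [0.5322 0.0975 0.    ]
stand scene 0.78 [303.6 245.8] [0.5415 0.0999 0.    ]
stand scene 0.45 [240.1 206.8] [ 0.3737 -0.0777  0.    ]
nut_a w 0.92 [269.7 116.9] [0.5195 0.0207 0.012 ]
nut_a w 0.89 [485.  226.5] [ 0.7673 -0.1005  0.012 ]
nut_a side 0.94 [181.1 322. ] [0.7301 0.2839 0.012 ]
nut_a side 0.52 [287.  223.6] [0.5191 0.019  0.012 ]
nut_a scene 0.82 [387.7 300.2] [0.7344 0.2762 0.012 ]
nut_a scene 0.76 [195.7 299.8] [ 0.7713 -0.0997  0.012 ]
```

View pics/w2.png

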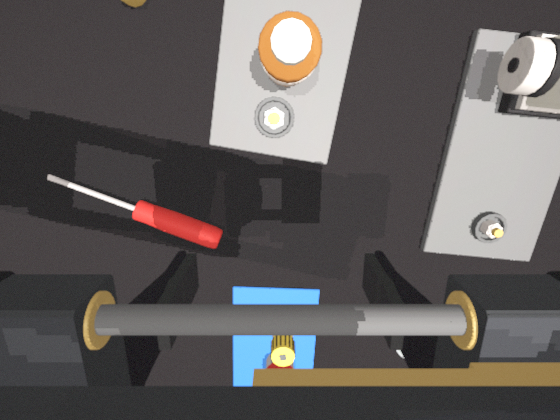

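The wrist view shows the white cap at (291,41), the nut in its ring seat at (274,117), and the foot plate edge from (210,145) to (327,162). Next I'll compute the positions.

```bash
python3 - <<'E'
from h import *
s,M=st()
p=robot.grab_frame('wrist');im=p['img'].astype(int)
hsv=cv2.cvtColor(p['img'],cv2.COLOR_RGB2HSV)
# cap
m=((im.min(2)>200)).astype(np.uint8);m[:5]=0;m[90:]=0
n,l,stt,c=cv2.connectedComponentsWithStats(m);k=1+np.argmax(stt[1:,4]);print('cap',c[k],stt[k],onz(p,c[k],.134))
for a,b in(((210,145),(327,162)),((223,5),(211,143)),((360,5),(328,160))):
    A,B=onz(p,a,.012),onz(p,b,.012);print(A,B,np.degrees(np.arctan2(*(B-A)[1::-1])))
# nut crop: enlarge
cv2.imwrite('pics/nut1.png',cv2.resize(p['img'][70:170,200:350],(750,500),interpolation=cv2.INTER_CUBIC)[:,:,::-1])
m=robot.masks_of(p,'nut_a')
for d in m[:2]:
    ys,xs=np.where(d['pixels']);print('nutmask',d['conf'],d['at'],xs.min(),xs.max(),ys.min(),ys.max(),onz(p,d['at'],.03))
E
```

```text
t 5.05 tcp [ 0.531  -0.0506  0.2225] yaw 90.02 tilt [ 0. -0. -1.] F [-0.4  0.2  0.3] w 0.994 g 0.0
cap [238.6102  45.5091] [ 215    5   69   85 3225] [0.5036 0.0684 0.134 ]
[ 0.4561 -0.0115  0.012 ] [ 0.5822 -0.0296  0.012 ] -8.192993765400963
[0.4766 0.1206 0.012 ] [ 0.4573 -0.0093  0.012 ] -98.42820128252615
[0.6072 0.1207 0.012 ] [ 0.5832 -0.0274  0.012 ] -99.21954243122576
nutmask 0.78 [271.2, 113.4] 254 293 93 134 [0.5223 0.0218 0.03  ]
nutmask 0.68 [488.8, 227.7] 472 507 209 239 [ 0.7606 -0.0989  0.03  ]
```

View pics/nut1.png

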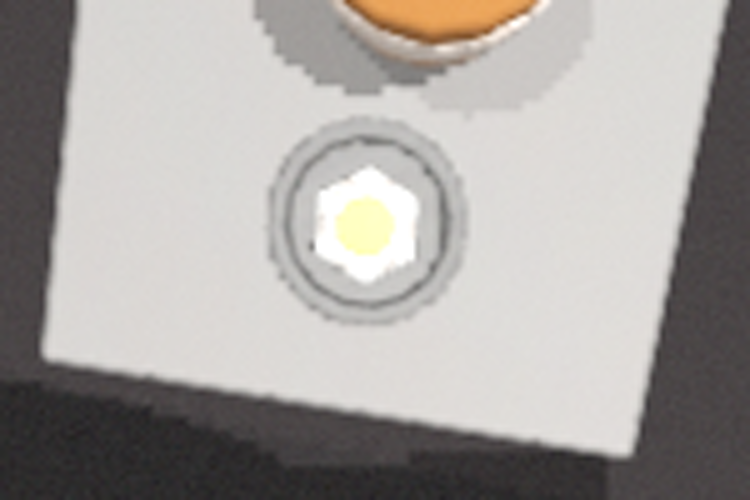

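The nut (hex about 20 px, seat bore about 32 px, at about 1.07 mm/px) looks like 19 mm. I'll grasp the bottle at about (0.539, 0.073).

Request:
move_arm:
  series: "0.041 0.003 0 0 -1;0.041 0.003 0 0 -1;0.042 0.002 0 0 -1;0 0 0.04 0 -1;0 0 0.04 0 -1;0 0 0.04 0 -1;0 0 0.031 0 -1;0 0 0 0 -1"

```text
t: 5.95
position: [0.5345, 0.0737, 0.0665]
orientation: [0.707, 0.707, -0.003, -0.003]
wrist_force: [-0.9, -0.3, 0.4]
width: 0.997
grip_force: 0.0
```

Request:
move_arm:
  series: "0 0 0 0 1;0 0 0 0 1;0 0 0 0 1;0 0 0 0 1;0 0 0 0 1;0 0 0 0 1"
  force: 15

```text
t: 6.55
position: [0.539, 0.0735, 0.072]
orientation: [0.707, 0.707, 0.0, 0.0]
wrist_force: [-0.7, 0.5, 2.3]
width: 0.545
grip_force: 14.9
```

```bash
python3 - <<'E'
from h import *
st()
q=robot.grab_frame('side');r=robot.grab_frame('scene')
for t,z in(('tray',.0),('tray_bottle',.004)):
  for n,c in(('side',q),('scene',r)):
    for d in robot.landmark_of(c,t)[:2]: print(t,n,round(d['conf'],2),np.array(d['at']),onz(c,d['at'],z))
  print(tri((q,robot.landmark_of(q,t)[0]['at']),(r,robot.landmark_of(r,t)[0]['at'])))
m=robot.masks_of(q,'tray')[0]['pixels'].astype(np.uint8)
c=max(cv2.findContours(m,0,2)[0],key=cv2.contourArea);b=cv2.boxPoints(cv2.minAreaRect(c));ap=cv2.approxPolyDP(c,6,True)[:,0]
for u in ap: print(u,onz(q,u,.02))
E
```

```text
t 6.55 tcp [0.539  0.0735 0.072 ] yaw 90.03 tilt [-0.  0. -1.] F [-0.7  0.5  2.3] w 0.545 g 14.9
tray side 0.68 [305.9 372.2] [0.478  0.3778 0.    ]
tray scene 0.74 [422.8 236.8] [0.4747 0.3808 0.    ]
tray scene 0.64 [390.5 300.7] [0.7207 0.2841 0.    ]
[0.4784 0.3795 0.0027]
tray_bottle side 0.97 [301.  398.9] [0.4878 0.4301 0.004 ]
tray_bottle scene 0.82 [445.2 240.1] [0.4904 0.4296 0.004 ]
[0.4879 0.4299 0.0026]
[278 325] [0.5334 0.2904 0.02  ]
[268 419] [0.5461 0.4723 0.02  ]
[341 419] [0.4186 0.4693 0.02  ]
[342 330] [0.4064 0.2985 0.02  ]
```

Request:
move_arm:
  series: "0 0 -0.025 0 1;0 0 -0.045 0 1;0 0 -0.045 0 1;0 0 -0.035 0 1;0.035 -0.01 0 0 1;0.045 -0.011 0 0 1;0.045 -0.011 0 0 1;0.045 -0.011 0 0 1;0.045 -0.011 0 0 1;0.0305 -0.008 0 0 1;0.017 -0.005 0 0 1;0 0 0 0 1"

```text
t: 8.3
position: [0.4703, 0.3381, 0.2203]
orientation: [0.706, 0.709, -0.001, -0.001]
wrist_force: [0.7, -0.6, -2.5]
width: 0.546
grip_force: 14.9
```

Request:
move_arm:
  series: "0 0 0.035 0 1;0 0 0.04 0 1;0 0 0.04 0 1;0 0 0.025 0 1;0 0 0.012 0 1;0 0 0.005 0 1;0 0 0 0 1;0 0 0 0 1"

```text
t: 9.1
position: [0.4731, 0.3361, 0.0658]
orientation: [0.707, 0.707, 0.001, 0.0]
wrist_force: [-0.6, 0.4, -2.2]
width: 0.541
grip_force: 14.9
```

```bash
python3 - <<'E'
from h import *
st()
q=robot.grab_frame('side');r=robot.grab_frame('scene')
print(tri((q,robot.landmark_of(q,'bottle')[0]['at']),(r,robot.landmark_of(r,'bottle')[0]['at'])))
save({'img':np.hstack([q['img'][260:420,200:400],r['img'][160:320,340:540]])},'tr')
E
```

```text
t 9.1 tcp [0.4731 0.3361 0.0658] yaw 90.01 tilt [ 0.001  0.002 -1.   ] F [-0.6  0.4 -2.2] w 0.541 g 14.9
[0.4719 0.3377 0.0129]
```

View pics/tr.png

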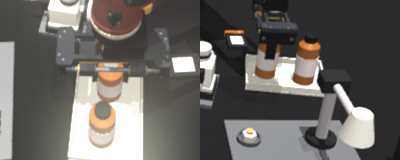

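The crops show the white-capped bottle inside the tray, clear of the black-capped one, but its weight is still on the gripper. I'll lower it 2 mm more and release.

Request:
move_arm:
  series: "0 0 0.001 0 1;0 0 0.001 0 1;0 0 0 0 1;0 0 0 0 0.4;0 0 0 0 -0.2;0 0 0 0 -1;0 0 0 0 -1;0 0 0 0 -1;0 0 0 0 -1"

```text
t: 10.2
position: [0.4718, 0.3359, 0.0624]
orientation: [0.707, 0.707, -0.0, -0.0]
wrist_force: [-0.1, -0.1, 1.1]
width: 0.879
grip_force: 0.0
```

Request:
move_arm:
  series: "0 0 -0.025 0 -1;0 0 -0.045 0 -1;0 0 -0.045 0 -1;0 0 -0.045 0 -1;-0.045 0.01 0 0 -1;-0.045 0.01 0 0 -1;-0.045 0.01 0 0 -1;-0.045 0.01 0 0 -1;-0.045 0.008 0 0 -1;-0.045 0.005 0 0 -1;-0.045 0 0 0 -1;-0.045 0 0 0 -1"

```text
t: 11.4
position: [0.5248, -0.0259, 0.2226]
orientation: [0.707, 0.707, 0.0, 0.0]
wrist_force: [0.4, 0.0, -0.5]
width: 0.999
grip_force: 0.0
```

```bash
python3 - <<'E'
from h import *
s,M=st()
q=robot.grab_frame('side');r=robot.grab_frame('scene')
print('bottle',[tri((q,robot.landmark_of(q,'bottle')[k]['at']),(r,robot.landmark_of(r,'bottle')[k2]['at'])) for k in(0,)for k2 in(0,)])
p=robot.grab_frame('wrist');save(p,'w3')
for d in robot.masks_of(p,'nut_a')[:2]: print(d['conf'],d['at'],onz(p,d['at'],.025))
for d in robot.landmark_of(p,'nut_a')[:2]+robot.landmark_of(p,'holddown')[:1]: print(d['conf'],d['at'],onz(p,d['at'],.012))
E
```

```text
t 11.4 tcp [ 0.5248 -0.0259  0.2226] yaw 90.03 tilt [-0.  0. -1.] F [ 0.4  0.  -0.5] w 0.999 g 0.0
bottle [array([0.4729, 0.3391, 0.0093])]
0.81 [278.5, 136.9] [0.5236 0.0242 0.025 ]
0.57 [492.1, 246.1] [ 0.7654 -0.0978  0.025 ]
0.97 [277.9, 138.5] [0.5229 0.0213 0.012 ]
0.7 [489.3, 245.0] [ 0.7705 -0.1021  0.012 ]
```

View pics/w3.png

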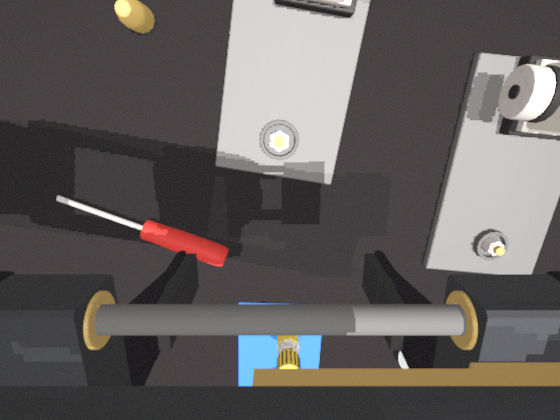

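The plate is clear now and the nut is at (279,141). I'll go down for a closer, more accurate look.

Request:
move_arm:
  series: "0 0 0.045 0 -1;0 0 0.045 0 -1;0 0 0.015 0 -1;0 0 0 0 -1;0 0 0 0 -1"

```text
t: 12.3
position: [0.5261, -0.0237, 0.1191]
orientation: [0.707, 0.708, 0.0, 0.001]
wrist_force: [-0.2, 0.3, 0.9]
width: 1.002
grip_force: 0.0
```

```bash
python3 - <<'E'
from h import *
s,M=st()
p=robot.grab_frame('wrist')
d=robot.masks_of(p,'nut_a')[0];print(d['conf'],d['at'],onz(p,d['at'],.025))
u,v=map(int,d['at']);c=p['img'][v-50:v+50,u-75:u+75]
cv2.imwrite('pics/nut2.png',cv2.resize(c,(750,500),interpolation=cv2.INTER_CUBIC)[:,:,::-1]);print(u-75,v-50,p['K'][0,0])
for d in robot.landmark_of(p,'nut_a')[:1]: print(d['conf'],d['at'],onz(p,d['at'],.012))
import pickle;pickle.dump(p,open('p2.pkl','wb'))
E
```

```text
t 12.3 tcp [ 0.5261 -0.0237  0.1191] yaw 90.09 tilt [-0.     0.002 -1.   ] F [-0.2  0.3  0.9] w 1.002 g 0.0
0.64 [275.1, 154.9] [0.5225 0.0223 0.025 ]
200 104 343.2531559341504
```

View pics/nut2.png

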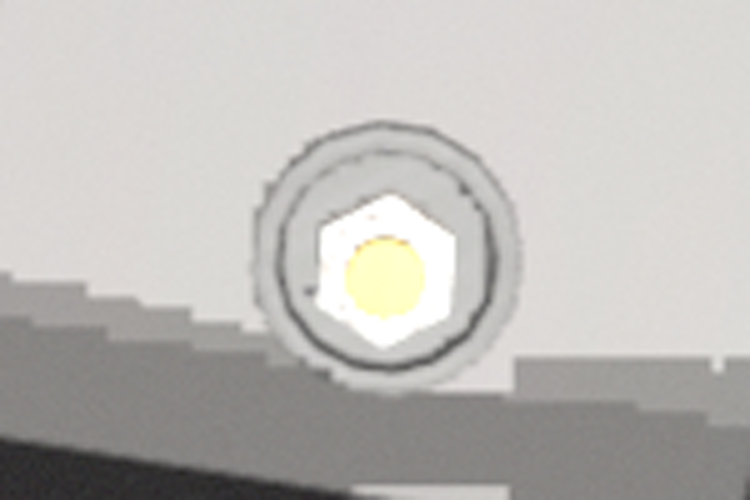

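```bash
python3 - <<'E'
from h import *
import pickle;p=pickle.load(open('p2.pkl','rb'))
f=lambda a,z:onz(p,(200+a[0]/5-.4,104+a[1]/5-.4),z)
print('rim',f((388,256),.022),np.linalg.norm(f((254,256),.022)-f((521,256),.022)))
V=[(388,193),(456,232),(454,310),(387,348),(318,300),(320,230)]
W=np.array([f(a,.030) for a in V]);c=W.mean(0);print('hex',c);r=W[:,:2]-c[:2];print(np.degrees(np.arctan2(r[:,1],r[:,0])),np.hypot(*r.T)*2e3*.866)
print('bore',np.linalg.norm(f((280,256),.022)-f((496,256),.022)))
g=f((385,278),.036);print('stud',g)
E
```

```text
rim [0.5241 0.022  0.022 ] 0.04005240475548098
hex [0.524  0.0212 0.03  ]
[  89.3639   28.5755  -31.2506  -90.1644 -156.0202  149.7089] [19.0161 19.6502 19.8612 20.1326 19.2164 19.4929]
bore 0.032401986738625675
stud [0.5237 0.0209 0.036 ]
```

The hex measures about 19.5 mm and the bore about 32 mm, so the nut is 19 mm and green should fit. Nut axis is about (0.524, 0.0215), yaw about -0.7°. I'll take a close look at the green socket.

Request:
move_arm:
  series: "0 0 -0.04 0 -1;-0.04 0 -0.02 0 -1;-0.045 -0.001 0 0 -1;-0.045 -0.001 0 0 -1;-0.045 -0.001 0 0 -1;-0.045 -0.001 0 0 -1;-0.045 -0.001 0 0 -1;-0.045 -0.001 0 0 -1;-0.045 -0.002 0 0 -1;-0.041 -0.002 0 0 -1;0 0 0 0 -1;0 0 0 0 -1"

```text
t: 13.65
position: [0.5152, -0.4213, 0.1787]
orientation: [0.708, 0.707, 0.0, 0.001]
wrist_force: [-0.3, 0.6, -0.9]
width: 1.003
grip_force: 0.0
```

```bash
python3 - <<'E'
from h import *
s,M=st()
p=robot.grab_frame('wrist')
d=robot.landmark_of(p,'socket_19')
for e in d[:2]:print(e['conf'],e['at'],onz(p,e['at'],.004))
h=cv2.cvtColor(p['img'],cv2.COLOR_RGB2HSV);m=cv2.inRange(h,(50,120,60),(80,255,255));n,l,a,c=cv2.connectedComponentsWithStats(m);k=1+np.argmax(a[1:,4]);print(a[k],c[k])
u,v=map(int,c[k]);cv2.imwrite('pics/g1.png',cv2.resize(p['img'][v-50:v+50,u-75:u+75],(750,500),interpolation=cv2.INTER_CUBIC)[:,:,::-1]);print(u-75,v-50)
import pickle;pickle.dump(p,open('p3.pkl','wb'))
E
```

```text
t 13.65 tcp [ 0.5152 -0.4213  0.1787] yaw 89.91 tilt [-0.001  0.001 -1.   ] F [-0.3  0.6 -0.9] w 1.003 g 0.0
0.78 [280.1, 137.5] [ 0.5157 -0.3707  0.004 ]
0.73 [295.3, 54.3] [ 0.5293 -0.2975  0.004 ]
[283 135   6   3  12] [285.6667 135.9167]
210 85
```

View pics/g1.png

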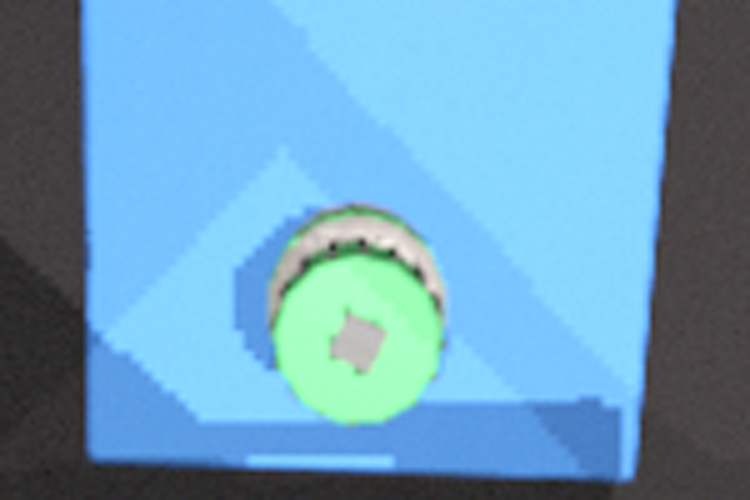

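The crop shows the green grip top centred at (359,338), that is image (281,152). Its square mark is turned about -19°. I'll grasp it.

Request:
move_arm:
  series: "0.0485 0.001 0 0 -1;0 0 0.04 0 -1;0 0 0.045 0 -1;0 0 0.03 0 -1;0 0 0.0137 0 -1;0 0 0 0 -1;0 0 0 0 -1"

```text
t: 14.45
position: [0.5173, -0.3718, 0.0507]
orientation: [0.707, 0.708, 0.0, 0.001]
wrist_force: [-0.0, -0.3, 0.7]
width: 0.999
grip_force: 0.0
```

Request:
move_arm:
  series: "0 0 0 0 1;0 0 0 0 1;0 0 0 0 1;0 0 0 0 1;0 0 0 0 1;0 0 0 0 1;0 0 0 0 1;0 0 0 0 1;0 0 0 0 1"
  force: 40

```text
t: 15.35
position: [0.5162, -0.3715, 0.0488]
orientation: [0.707, 0.707, 0.0, -0.0]
wrist_force: [0.3, 0.4, -0.4]
width: 0.286
grip_force: 40.0
```

```bash
python3 - <<'E'
from h import *
st()
E
```

```text
t 15.35 tcp [ 0.5162 -0.3715  0.0488] yaw 90.03 tilt [ 0. -0. -1.] F [ 0.3  0.4 -0.4] w 0.286 g 40.0
```

Request:
move_arm:
  series: "0 0 -0.02 0 1;0 0 -0.045 0 1;0 0 -0.04 0 1;0.035 0 -0.015 0 1;0.045 0.001 0 0 1;0.045 0.001 0 0 1;0.045 0.001 0 0 1;0.045 0.001 0 0 1;0.045 0.001 0 0 1;0.045 0.001 0 0 1;0.045 0.001 0 0 1;0.044 0.001 0 0 1"

```text
t: 16.55
position: [0.5234, 0.0244, 0.1686]
orientation: [0.707, 0.707, -0.0, -0.0]
wrist_force: [0.3, 0.3, -2.0]
width: 0.284
grip_force: 40.0
```

Request:
move_arm:
  series: "0 0 0 -0.1027 1;0 0 0 -0.1027 1;0 0 0 -0.1027 1;0 0 0 0 1;0 0 0 0 1"

```text
t: 17.05
position: [0.5237, 0.0225, 0.1686]
orientation: [0.585, 0.811, -0.0, -0.0]
wrist_force: [-1.4, 0.4, -2.2]
width: 0.289
grip_force: 40.0
```

```bash
python3 - <<'E'
from h import *
s,M=st()
q=robot.grab_frame('side');r=robot.grab_frame('scene')
a=robot.landmark_of(q,'socket_19');b=robot.landmark_of(r,'socket_19')
print([e['at'] for e in a[:3]],[e['at'] for e in b[:3]])
g=M@np.array([-.023,.0,-.0])*0+np.array(s['position'])-np.array([0,0,.046])
print('expected mouth',g,proj(q,g),proj(r,g))
d=np.array([.524,.0215])-np.array(s['position'])[:2];print('to nut, tool xy',M[:2,:2].T@d)
E
```

```text
t 17.05 tcp [0.5237 0.0225 0.1686] yaw 108.35 tilt [ 0.    -0.001 -1.   ] F [-1.4  0.4 -2.2] w 0.289 g 40.0
[[283.8, 193.3], [285.5, 155.5]] [[270.0, 194.9], [167.6, 233.8], [391.3, 299.8]]
expected mouth [0.5237 0.0225 0.1226] [285.3174 192.5144] [270.9796 194.2094]
to nut, tool xy [-0.001 -0.   ]
```

The held mouth shows where expected, within about 1.5 px. I'll descend.

Request:
move_arm:
  series: "0 0 0.04 0 1;0 0 0.035 0 1;0 0 0.012 0 1;0 0 0.004 0 1;0 0 0.003 0 1;0 0 0.003 0 1;0 0 0 0 1"

```text
t: 17.95
position: [0.5257, 0.0222, 0.0739]
orientation: [0.584, 0.812, 0.001, 0.002]
wrist_force: [-0.5, -0.8, 3.0]
width: 0.283
grip_force: 40.0
```

Request:
move_arm:
  series: "0 0 0.002 0 1;0 0 0.002 0 1;0 0 0 0 1;0 0 0 0 1"

```text
t: 18.35
position: [0.5264, 0.0219, 0.0717]
orientation: [0.584, 0.812, 0.001, 0.002]
wrist_force: [-5.0, -1.2, 16.0]
width: 0.285
grip_force: 40.1
```

```bash
python3 - <<'E'
from h import *
s,M=st();print(s['ft_torque'])
E
```

```text
t 18.35 tcp [0.5264 0.0219 0.0717] yaw 108.53 tilt [-0.003  0.004 -1.   ] F [-5.  -1.2 16. ] w 0.285 g 40.1
[-0.2995  1.0457  0.0307]
```

Request:
move_arm:
  series: "0 0 -0.006 0 1;0 0 -0.002 0 1;0 0 0 0 1;0 0 0 0 1;0 0 0 0 1"

```text
t: 18.85
position: [0.5236, 0.0225, 0.0754]
orientation: [0.584, 0.812, -0.0, -0.0]
wrist_force: [0.7, 1.1, -2.4]
width: 0.285
grip_force: 40.0
```

```bash
python3 - <<'E'
from h import *
for i in range(3):
    s,M=st();p=robot.grab_frame(['side','scene','wrist'][i]);save(p,f'c{i}')
    if i<2:
        e=robot.landmark_of(p,'socket_19')[0]; print(e['at'],proj(p,[.524,.0215,.0315]))
a=cv2.imread('pics/c0.png')[175:255,225:345];b=cv2.imread('pics/c1.png')[180:260,210:330]
cv2.imwrite('pics/c.png',np.hstack([cv2.resize(x,(400,267),interpolation=2) for x in(a,b)]))
E
```

```text
t 18.85 tcp [0.5236 0.0225 0.0754] yaw 108.51 tilt [ 0.    -0.001 -1.   ] F [ 0.7  1.1 -2.4] w 0.285 g 40.0Traceback (most recent call last):
  File "<stdin>", line 5, in <module>
IndexError: list index out of range
```

The free position is unbiased; pressing just bends the arm slightly. I'll press lightly and sweep the angle so the hex drops in.

Request:
move_arm:
  series: "0.0003 -0.001 0.004 0 1;0 0 0.003 0 1;0 0 0 -0.06 1;0 0 0 -0.06 1;0 0 0 0.06 1;0 0 0 0.06 1;0 0 0 0 1"

```text
t: 19.65
position: [0.5235, 0.0226, 0.0692]
orientation: [0.584, 0.812, 0.0, 0.0]
wrist_force: [0.7, 0.7, 1.2]
width: 0.287
grip_force: 40.0
```

Request:
move_arm:
  series: "0 0 0 0.06 1;0 0 0 0.06 1;0 0 0 0 1"

```text
t: 19.95
position: [0.5235, 0.0225, 0.069]
orientation: [0.634, 0.774, 0.001, 0.0]
wrist_force: [0.7, 0.6, 0.6]
width: 0.284
grip_force: 40.0
```

Request:
move_arm:
  series: "0 0 0 0.06 1;0 0 0 0.06 1;0 0 0 0 1"

```text
t: 20.25
position: [0.5236, 0.0225, 0.0689]
orientation: [0.681, 0.733, 0.001, 0.0]
wrist_force: [2.5, 1.7, -1.6]
width: 0.284
grip_force: 40.0
```

```bash
python3 - <<'E'
from h import *
s,M=st();print(s['ft_torque'])
E
```

```text
t 20.25 tcp [0.5236 0.0225 0.0689] yaw 94.22 tilt [ 0.     0.001 -1.   ] F [ 2.5  1.7 -1.6] w 0.284 g 40.0
[ 0.2368 -0.7186  0.0105]
```

It dropped past the blocking height (0.069). I'll return to the good angle and push down.

Request:
move_arm:
  series: "0 0 0 -0.06 1;0 0 0 -0.06 1;0 0 0.003 -0.06 1;0 0 0.003 -0.03 1;0 0 0.003 0 1;0 0 0.002 0 1;0 0 0 0 1;0 0 0 0 1"

```text
t: 21.05
position: [0.5264, 0.0215, 0.0642]
orientation: [0.595, 0.804, 0.001, 0.003]
wrist_force: [-10.4, -0.7, 38.0]
width: 0.289
grip_force: 42.1
```

```bash
python3 - <<'E'
from h import *
s,M=st();print(s['ft_torque'])
E
```

```text
t 21.05 tcp [0.5264 0.0215 0.0642] yaw 106.95 tilt [-0.004  0.005 -1.   ] F [-10.4  -0.7  38. ] w 0.289 g 42.1
[-0.2104  2.1448 -0.0682]
```

Request:
move_arm:
  series: "0 0 -0.004 0 1;0 0 -0.001 0 1;0 0 0 0 1;0 0 0 0 1"

```text
t: 21.45
position: [0.5251, 0.022, 0.0646]
orientation: [0.596, 0.803, 0.001, 0.002]
wrist_force: [2.4, -0.7, 11.6]
width: 0.286
grip_force: 41.1
```

```bash
python3 - <<'E'
from h import *
s,M=st();print(s['ft_torque'])
a=robot.grab_frame('side');b=robot.grab_frame('scene')
for p in(a,b):print(proj(p,[.524,.0215,.022]),proj(p,[.524,.0215,.059]))
cv2.imwrite('pics/c.png',np.hstack([cv2.resize(x,(400,320),interpolation=2) for x in(a['img'][185:265,235:335],b['img'][180:260,220:320])])[:,:,::-1])
E
```

```text
t 21.45 tcp [0.5251 0.022  0.0646] yaw 106.83 tilt [-0.002  0.004 -1.   ] F [ 2.4 -0.7 11.6] w 0.286 g 41.1
[-0.0486 -0.4829 -0.041 ]
[284.9626 221.6581] [285.0452 211.2807]
[270.9197 232.0288] [270.7819 218.5067]
```

View pics/c.png

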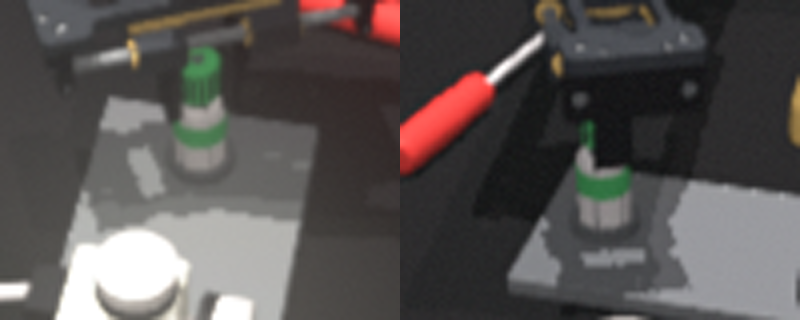

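The views show the socket inside the seat ring and upright. I need its height, so I'll compare the band and grip heights with the picture of it standing on the mat.

```bash
python3 - <<'E'
from h import *
from scipy.optimize import brentq
for n,z0 in(('side',.0),('scene',.0)):
    p=robot.grab_frame(n);save(p,'e_'+n)
    old=cv2.imread(f'pics/{n}0.png')[:,:,::-1]
    for tag,im,xy in(('mat',old,(.5155,-.372)),('nut',p['img'],(.524,.0215))):
        h=cv2.cvtColor(np.ascontiguousarray(im),cv2.COLOR_RGB2HSV);m=cv2.inRange(h,(50,90,40),(85,255,255))
        u,v=proj(p,[*xy,.045]).astype(int);w=m[v-30:v+30,u-14:u+14]
        k,l,a,c=cv2.connectedComponentsWithStats(w)
        for i in range(1,k):
            if a[i,4]>8:
                cu=c[i]+[u-14,v-30]; top=a[i,1]+v-30;bot=top+a[i,3]
                zz=lambda r:brentq(lambda z:proj(p,[*xy,z])[1]-r,-.05,.2)
                print(n,tag,a[i],cu,'z centre',round(zz(cu[1]),4),'top',round(zz(top-.5),4),'bot',round(zz(bot-.5),4))
E
```

```text
side mat [  9  17  11  13 100] [289.84 103.6 ] z centre 0.0729 top 0.0934 bot 0.0492
side mat [15 36  3  4  9] [292.     118.3333] z centre 0.0214 top 0.028 bot 0.0136
side nut [10 12  9 14 60] [285.2667 202.5667] z centre 0.0887 top 0.1087 bot 0.0617
side nut [ 9 32 10  4 25] [284.68 218.76] z centre 0.0325 top 0.0406 bot 0.0262
scene mat [  5  15  13  15 155] [106.3806 205.0774] z centre 0.0682 top 0.0888 bot 0.0477
scene mat [ 8 35 13  7 61] [109.541  221.4262] z centre 0.0225 top 0.0337 bot 0.0138
scene nut [ 9 17  4  7 24] [266.5833 213.    ] z centre 0.0737 top 0.083 bot 0.0644
scene nut [ 8 29 14  8 66] [270.6818 226.0303] z centre 0.0386 top 0.0509 bot 0.029
```

The mouth is about 0.019, so it has stuck 3–4 mm above the floor. I'll release so the socket can settle square on the hex, then regrip.

Request:
move_arm:
  series: "0 0 0 0 0.2;0 0 0 0 0.2;0 0 0 0 0.2;0 0 0 0 0.2;0 0 0 0 0.2"

```text
t: 22.15
position: [0.522, 0.0225, 0.062]
orientation: [0.597, 0.802, -0.001, -0.001]
wrist_force: [-0.8, 0.5, -0.3]
width: 0.399
grip_force: 0.0
```

```bash
cat > z.py <<'E'
from h import *
from scipy.optimize import brentq
s,M=st()
for n in('side','scene'):
    p=robot.grab_frame(n);xy=(.524,.0215)
    h=cv2.cvtColor(p['img'],cv2.COLOR_RGB2HSV);m=cv2.inRange(h,(50,90,40),(85,255,255))
    u,v=proj(p,[*xy,.045]).astype(int);k,l,a,c=cv2.connectedComponentsWithStats(m[v-30:v+30,u-14:u+14])
    for i in range(1,k):
        if a[i,4]>8: r=c[i][1]+v-30;print(n,a[i],c[i]+[u-14,v-30],round(brentq(lambda z:proj(p,[*xy,z])[1]-r,-.05,.2),4))
E
python3 z.py
```

```text
t 22.15 tcp [0.522  0.0225 0.062 ] yaw 106.74 tilt [ 0.001 -0.002 -1.   ] F [-0.8  0.5 -0.3] w 0.399 g 0.0
side [10 13  8 10 44] [284.5227 202.0455] 0.0904
side [ 9 32 10  4 23] [284.6957 218.6522] 0.0329
scene [ 9 18  4  7 23] [266.6522 213.4348] 0.0726
scene [ 8 30 14  7 69] [270.5942 226.1159] 0.0383
```

Request:
move_arm:
  series: "0.0 0.001 0 0 0.2;0 0 0 0 1;0 0 0 0 1;0 0 0 0 1;0 0 0 0 1;0 0 0 0 1"
  force: 30

```text
t: 22.85
position: [0.5241, 0.0228, 0.0631]
orientation: [0.597, 0.802, 0.0, 0.0]
wrist_force: [0.6, 1.0, 1.1]
width: 0.29
grip_force: 28.2
```

Request:
move_arm:
  series: "0 0 0.002 0 1;0 0 0.002 0 1;0 0 0 0 1;0 0 0 0 1;0 0 0 0 1"

```text
t: 23.35
position: [0.5251, 0.0224, 0.0625]
orientation: [0.597, 0.802, 0.0, 0.001]
wrist_force: [-8.4, -0.4, 26.3]
width: 0.289
grip_force: 31.1
```

```bash
python3 z.py
```

```text
t 23.35 tcp [0.5251 0.0224 0.0625] yaw 106.73 tilt [-0.001  0.001 -1.   ] F [-8.4 -0.4 26.3] w 0.289 g 31.1
side [10 13  9  9 45] [284.9333 201.9556] 0.0907
side [ 9 31 11  5 28] [284.9286 218.4286] 0.0337
scene [ 9 18  4  7 22] [266.5    213.7273] 0.0718
scene [ 8 29 13  8 62] [270.3065 226.2742] 0.0379
```

This is a hard stop. It is most likely the mouth catching the rim edge, since clearance is only 0.7 mm and pressing shifts the arm in +x. I'll press lightly and search sideways.

Request:
move_arm:
  series: "-0.0005 -0.0005 -0.001 0 1;-0.0005 -0.0005 0 0 1;0 0 0 0 1;0 0 0 0 1"

```text
t: 23.85
position: [0.5247, 0.022, 0.0627]
orientation: [0.597, 0.802, 0.001, 0.001]
wrist_force: [-4.0, 2.2, 18.0]
width: 0.294
grip_force: 30.2
```

Request:
move_arm:
  series: "-0.0005 -0.0005 0 0 1;-0.0005 -0.0005 0 0 1;0 0 0 0 1;0 0 0 0 1"

```text
t: 24.25
position: [0.5245, 0.0215, 0.0626]
orientation: [0.597, 0.802, 0.002, 0.001]
wrist_force: [-2.8, 5.7, 15.9]
width: 0.291
grip_force: 30.1
```

Request:
move_arm:
  series: "0.0005 -0.0005 0 0 1;0.0005 -0.0005 0 0 1;0 0 0 0 1;0 0 0 0 1"

```text
t: 24.65
position: [0.5243, 0.0217, 0.0627]
orientation: [0.597, 0.802, 0.002, 0.002]
wrist_force: [0.3, 4.3, 12.2]
width: 0.288
grip_force: 29.7
```

Request:
move_arm:
  series: "0.0005 0.0015 -0.004 0 1;0 0 -0.004 0 1;0 0 -0.004 0 1;0 0 0 0 1;-0.0025 0 0 0 1;0 0 0 0 1;0 0 0 0 1"

```text
t: 25.35
position: [0.52, 0.021, 0.0677]
orientation: [0.597, 0.802, -0.001, -0.004]
wrist_force: [5.2, 5.0, -18.8]
width: 0.289
grip_force: 32.5
```

```bash
python3 z.py
```

```text
t 25.35 tcp [0.52   0.021  0.0677] yaw 106.69 tilt [ 0.005 -0.005 -1.   ] F [  5.2   5.  -18.8] w 0.289 g 32.5
side [12 10  9 14 62] [287.3548 200.7097] 0.0949
side [ 9 31 11  4 27] [285.0741 217.5185] 0.037
scene [ 8 15  5  7 25] [265.68 211.12] 0.0787
scene [ 8 27 14  8 70] [270.4429 224.0857] 0.0439
```

Request:
move_arm:
  series: "0.0025 0 0 0 1;0 0 0 0 1;0 0 0 0 1;0 0 0 0 1"

```text
t: 25.85
position: [0.5197, 0.0224, 0.0681]
orientation: [0.597, 0.802, -0.001, -0.003]
wrist_force: [5.4, 2.8, -25.4]
width: 0.292
grip_force: 32.2
```

```bash
python3 z.py
```

```text
t 25.85 tcp [0.5197 0.0224 0.0681] yaw 106.71 tilt [ 0.003 -0.005 -1.   ] F [  5.4   2.8 -25.4] w 0.292 g 32.2
side [13 11  9 13 58] [287.3276 201.2241] 0.0932
side [ 9 31 11  4 26] [285.1154 217.6923] 0.0364
scene [ 9 15  4  7 26] [266.5769 210.7692] 0.0797
scene [ 8 27 14  8 72] [270.4028 223.9861] 0.0441
```

It is binding on the hex, so the angle is probably at the edge of its play. I'll turn while unloading and watch the torque.

Request:
move_arm:
  series: "0 0 0.003 0 1;0 0 0.002 0.05 1;0 0 0 0.05 1;0 0 0 0 1;0 0 0 0 1"

```text
t: 26.45
position: [0.5218, 0.0217, 0.0674]
orientation: [0.637, 0.771, -0.001, -0.001]
wrist_force: [-5.5, -0.0, 0.8]
width: 0.285
grip_force: 30.3
```

```bash
python3 -c "
from h import *
s,M=st();print(s['ft_torque'])"
```

```text
t 26.45 tcp [0.5218 0.0217 0.0674] yaw 100.81 tilt [ 0.    -0.002 -1.   ] F [-5.5 -0.   0.8] w 0.285 g 30.3
[0.1504 1.1375 0.0114]
```

Request:
move_arm:
  series: "0 0 0 -0.1 1;0 0 0 -0.1 1;0 0 0 0 1;0 0 0 0 1"

```text
t: 26.85
position: [0.5223, 0.0213, 0.0674]
orientation: [0.555, 0.832, -0.001, -0.0]
wrist_force: [-5.4, -1.0, 2.7]
width: 0.289
grip_force: 29.9
```

```bash
python3 -c "
from h import *
s,M=st();print(s['ft_torque'])"
```

```text
t 26.85 tcp [0.5223 0.0213 0.0674] yaw 112.62 tilt [-0.    -0.001 -1.   ] F [-5.4 -1.   2.7] w 0.289 g 29.9
[-0.2387  1.0969  0.04  ]
```

Rotation is free over 12°, so the angle is fine, but a steady Fx of -5 N shows the command sits about 1.4 mm too far in +x. I'll recentre.

Request:
move_arm:
  series: "0 0 0 0.1 1;0.0004 -0.0014 0 0 1;0 0 0 0 1;0 0 0 0 1"

```text
t: 27.25
position: [0.5218, 0.0216, 0.0673]
orientation: [0.596, 0.803, 0.0, 0.001]
wrist_force: [-1.2, -1.0, -0.4]
width: 0.287
grip_force: 29.9
```

```bash
python3 -c "
from h import *
s,M=st();print(s['ft_torque'])"
```

```text
t 27.25 tcp [0.5218 0.0216 0.0673] yaw 106.77 tilt [-0.001  0.001 -1.   ] F [-1.2 -1.  -0.4] w 0.287 g 29.9
[-0.0833  0.1699 -0.1032]
```

Request:
move_arm:
  series: "0 -0.0003 0.0015 0 1;0 0 0.0015 0 1;0 0 0.0015 0 1;0 0 0 0 1;0 0 0 0 1"

```text
t: 27.75
position: [0.5241, 0.021, 0.0663]
orientation: [0.596, 0.803, 0.001, 0.003]
wrist_force: [-5.1, -0.8, 19.1]
width: 0.288
grip_force: 30.4
```

```bash
python3 z.py
```

```text
t 27.75 tcp [0.5241 0.021  0.0663] yaw 106.78 tilt [-0.003  0.006 -1.   ] F [-5.1 -0.8 19.1] w 0.288 g 30.4
side [11 11  8 13 58] [285.8621 201.2759] 0.093
side [ 9 31 11  4 29] [285.0345 217.6207] 0.0366
scene [ 8 16  4  7 24] [265.5833 212.    ] 0.0764
scene [ 8 28 14  8 68] [270.5882 225.1029] 0.0411
```

It stops at a different height now, so this is friction wedging. I'll wiggle the yaw while pressing lightly.

Request:
move_arm:
  series: "0 -0.001 -0.001 0.06 1;0 0 0 -0.12 1;0 0 0 0.12 1;0 0 0 -0.12 1;0 0 0.001 0.12 1;0 0 0 -0.12 1;0 0 0.001 0.12 1;0 0 0 -0.12 1;0 0 0.001 0.12 1;0 0 0 -0.06 1;0 0 0 0 1"
  force: 40

```text
t: 28.95
position: [0.5232, 0.0213, 0.0632]
orientation: [0.596, 0.803, 0.002, 0.003]
wrist_force: [-0.5, 0.2, 10.2]
width: 0.283
grip_force: 40.1
```

```bash
python3 z.py
```

```text
t 28.95 tcp [0.5232 0.0213 0.0632] yaw 106.8 tilt [-0.002  0.006 -1.   ] F [-0.5  0.2 10.2] w 0.283 g 40.1
side [11 12  9 13 49] [286.2245 201.449 ] 0.0924
side [ 9 32 11  4 27] [284.6667 218.5185] 0.0334
scene [ 8 17  4  7 24] [265.5833 212.8333] 0.0742
scene [ 8 29 14  8 66] [270.4242 226.2121] 0.0381
```

Request:
move_arm:
  series: "0 -0.0005 0.001 0.06 1;0 0 0 -0.12 1;0 0 0.001 0.12 1;0 0 0 -0.12 1;0 0 0.001 0.12 1;0 0 0 -0.12 1;0 0 0 0.12 1;0 0 0 -0.12 1;0 0 0 0.12 1;0 0 0 -0.06 1;0 0 0 0 1"

```text
t: 30.15
position: [0.5232, 0.0212, 0.0603]
orientation: [0.596, 0.803, 0.002, 0.003]
wrist_force: [1.3, 1.0, 9.0]
width: 0.289
grip_force: 40.1
```

```bash
python3 z.py
```

```text
t 30.15 tcp [0.5232 0.0212 0.0603] yaw 106.79 tilt [-0.002  0.008 -1.   ] F [1.3 1.  9. ] w 0.289 g 40.1
side [11 13  9 13 66] [286.1515 203.5758] 0.0853
side [ 9 33 11  4 28] [284.8571 219.5   ] 0.0298
scene [ 8 18  4  7 22] [265.5909 214.0909] 0.0708
scene [ 8 30 14  8 66] [270.4242 227.303 ] 0.0351
```

Request:
move_arm:
  series: "0 -0.0003 0.001 0.06 1;0 0 0 -0.12 1;0 0 0.001 0.12 1;0 0 0 -0.12 1;0 0 0.001 0.12 1;0 0 0 -0.12 1;0 0 0.001 0.12 1;0 0 0 -0.12 1;0 0 0 0.12 1;0 0 0 -0.06 1;0 0 0 0 1"

```text
t: 31.35
position: [0.5239, 0.0215, 0.0584]
orientation: [0.596, 0.803, 0.003, 0.004]
wrist_force: [-3.6, 3.7, 22.4]
width: 0.288
grip_force: 40.5
```

```bash
python3 z.py
```

```text
t 31.35 tcp [0.5239 0.0215 0.0584] yaw 106.83 tilt [-0.003  0.009 -1.   ] F [-3.6  3.7 22.4] w 0.288 g 40.5
side [11 14  9 13 56] [286.0357 203.75  ] 0.0847
side [ 9 34 11  4 26] [284.8462 220.3846] 0.0266
scene [ 9 19  3  6 17] [266.0588 214.6471] 0.0693
scene [ 8 31 14  7 65] [270.5077 227.6923] 0.034
```

Request:
move_arm:
  series: "0 -0.0004 0.001 0.06 1;0 0 0 -0.12 1;0 0 0.001 0.12 1;0 0 0 -0.12 1;0 0 0 0.12 1;0 0 0 -0.12 1;0 0 0 0.12 1;0 0 0 -0.06 1;0 0 0 0 1;0 0 0 0 1"

```text
t: 32.45
position: [0.5243, 0.0214, 0.0582]
orientation: [0.596, 0.803, 0.003, 0.004]
wrist_force: [-8.4, 3.7, 34.1]
width: 0.28
grip_force: 40.9
```

```bash
python3 z.py
```

```text
t 32.45 tcp [0.5243 0.0214 0.0582] yaw 106.76 tilt [-0.003  0.01  -1.   ] F [-8.4  3.7 34.1] w 0.28 g 40.9
side [10 14 10 14 63] [285.6032 204.2698] 0.083
side [ 9 34 11  4 26] [284.7692 220.3462] 0.0268
scene [ 9 19  3  6 16] [266.     214.8125] 0.0689
scene [ 8 31 14  8 66] [270.4545 227.9394] 0.0333
```

It stalls under wiggling at 34 N, and the band is 10.8 mm above its mat height against 11 mm expected, so it is seated. I'll ease the push, check the rest and hand in.

Request:
move_arm:
  series: "0 0 -0.001 0 1;0 0 -0.001 0 1;0 0 0 0 1;0 0 0 0 1;0 0 0 0 1"

```text
t: 33.05
position: [0.5239, 0.0213, 0.0584]
orientation: [0.597, 0.803, 0.003, 0.004]
wrist_force: [-1.8, 3.3, 20.3]
width: 0.285
grip_force: 40.4
```

```bash
python3 z.py; python3 - <<'E'
from h import *
q=robot.grab_frame('side');r=robot.grab_frame('scene')
for t in('bottle','tray_bottle','socket_16','objective','screwdriver'):
    for n,c in(('side',q),('scene',r)): print(t,n,[onz(c,d['at'],.004)[:2] for d in robot.landmark_of(c,t)[:3] if d['conf']>.4])
E
```

```text
t 33.05 tcp [0.5239 0.0213 0.0584] yaw 106.75 tilt [-0.003  0.01  -1.   ] F [-1.8  3.3 20.3] w 0.285 g 40.4
side [11 14  9 13 57] [286.0702 203.7193] 0.0848
side [ 9 34 11  4 24] [284.5833 220.3333] 0.0268
scene [ 9 19  3  6 18] [266.  214.5] 0.0697
scene [ 8 31 14  7 68] [270.5147 227.5882] 0.0343
bottle side [array([0.4754, 0.3384])]
bottle scene [array([0.4676, 0.3308]), array([0.5099, 0.0276])]
tray_bottle side [array([0.4889, 0.4272])]
tray_bottle scene [array([0.5023, 0.4262])]
socket_16 side [array([0.5202, 0.0038])]
socket_16 scene [array([ 0.536 , -0.2968]), array([0.5041, 0.0234]), array([ 0.5325, -0.2297])]
objective side [array([0.391 , 0.1406])]
objective scene [array([0.4067, 0.1333])]
screwdriver side [array([ 0.3721, -0.0685])]
screwdriver scene [array([ 0.3977, -0.0714])]
```

```bash
python3 -c "
from h import *
print(robot.job_done())"
```

```text
the job is handed in; nothing more can be done
None
```

I handed in the job with the bottle upright in the spill tray and the green 19 mm socket held and pushed down to the seat floor on the near nut. Only green was tried, because the nut measured about 19 mm in the pictures. Red and yellow were not touched. The hand-in returned no verdict.

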